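Hold the screw collar on the flat of the sampler's carousel spindle

TASK

In the sampler's open drawer, pinch the upright spindle and turn it until your fingers feel its red-painted flat facing the drawer's front, where the white pointer shows. Then lower the aluminium collar with the yellow thumb screw onto the spindle, screw on the side of the flat. Finish still holding it in the gripper, top flush with the spindle's top and screw tip drawn lightly against the flat, with everything else on the bench left where it is.

Things in the scene. Friction and masses are not known exactly. Their poses are not given: they have to be found in the camera images.
- sampler: Blue-grey module (mm; 300 wide, 260 deep, 160 high; centred 65 to its -y of the spindle), drawer fixed open. Origin on the bench below the spindle axis. -x points out of the drawer's front. Drawer inside: y -115 to 115, x from -115 (10 thick lip) to 115 (module's face); floor at z 30, lip and 10 thick sides to z 60. White arrow points to the lip. Flange at the spindle's foot, 68 wide, to z 44.
- spindle (a joint): Turn of the spindle about its upright axis (rad): 0 when the flat faces the drawer's front (the pointer); grows counter-clockwise seen from above. Stops at -3.1 and 3.1. Starts between 0.6 and 1.8. Light friction (0.05 N m); it stays where it is left.
- shaft: Steel D-shaped shaft of the spindle (mm): diameter 24, one red flat 8 from the axis (20 across the flat, 24 elsewhere), 71 bare height, all of it flatted. Origin at the centre of its top face, 115 above the bench; z up, +x points out of the flat. Top edge stepped in 1.5 over the last 2. Pinched across the flat, the flat lies against the finger pad.
- collar: Loose aluminium collar (mm), 0.1 kg, 24 high, diameter 42, two flat sides 26 long at y = -22 and 22 to grip. Origin: centre of its underside; z up (upright at the start), +x to its thumb screw. Bore 27: 1.5 free all round the shaft. Screw tip 9.5 from the axis: goes on only with the screw within 0.25 rad of the flat; from centred, 1.5 along its -x brings the tip to the flat.
- collar_top (a point): Centre of the collar's top face, 24 mm above its origin; same axes as the collar.
- screw: The collar's thumb screw (mm), 12 above the collar's underside, along the collar's +x: square tip 6 wide beginning 9.5 from the collar's axis, yellow round head of diameter 14 ending 34.5 from it. Origin on the collar's axis. Fixed to the collar; it does not turn.
- spare: Brass ring without a screw, 42 mm in diameter, 24 mm high, loose on the bench; not to be used. Origin at the centre of its underside.
- carousel: Black vial ring with a yellow band, 150 mm in diameter, 39 mm high, loose on the bench; leave alone. Origin at the centre of its underside.
- amber: Amber bottle, 70 mm in diameter, 170 mm high, standing loose on the bench; leave alone. Origin at the centre of its underside.
- beaker: Glass beaker, 70 mm in diameter, 85 mm high, loose on the bench; leave alone. Origin at the centre of its underside.
- driver: Screwdriver 150 mm long lying loose on the bench along its own x; leave alone.
Things that resemble listed ones, but are neither listed nor needed, are in the scene too. Several things have the shape of the collar; the one meant has the colours described above.

How it is judged:
By the outcome, as a careful person would: the job done as asked, in the order asked, and still so for the second after the job is handed in, while the arm keeps its last pose, push and grip.
It also fails if it takes over 72 s, if anything falls off the work surface, if the arm or the gripper's body presses on something with over 40 N, if the wrist force passes 120 N, or if a joint passes its speed limit or range.

ROBOT

A 7-joint arm with a two-finger parallel gripper is mounted at the origin on the work surface. World frame = base frame: x ahead of the robot, y to its left, z up, the work surface at z = 0. Lengths are in m, angles in degrees, forces in N, time in s.
With the tool pointing down it reaches from about 0.425 to 0.875 m from the base axis. Payload 4.7 kg.
Tool frame: the origin (TCP) lies midway between the tips of the shut fingers; the grasp point (between the pads) lies env.grip_point_offset behind it (env.grip_point_offset is the distance from the TCP to the grasp point, in m); z points along the fingers, y is the line along which they close (so a half turn about z gives the same grasp; the last joint's range is limited). The gripper opens to 87 mm and grips with 3 to 60 N. Pads are 19 mm wide; open, the fingers measure 117 mm over their backs; the gripper's body (75 mm by 190 mm) begins 51 mm behind the grasp point.
Start: joints at [69.62, 18.392, -4.016, 83.108, 1.295, 78.541, -3.26], TCP at [0.235, -0.606, 0.223] pointing down, gripper open.
Joint ranges: [-163.93, 163.93], [-17.29, 119.83], [-79.2, 71.16], [3.27, 140.29], [-89.18, 269.18], [5.43, 117.66], [-154.24, 154.24]. Speed limits (degrees/s): [147.25, 147.25, 180, 180, 180, 180, 180].

INTERFACE

Orientations are given as [roll, pitch, yaw] about the fixed x, y, z axes, in that order (R = Rz(yaw) Ry(pitch) Rx(roll)).
In Python, from cell import env gives the robot as it stands.
- The arm moves only by the shell command python3 -m creep 'ROWS' [FORCE]. ROWS is a JSON object of lists of equal length, an entry for each row: "translation": the shift along the tool's x, y, z in units of 0.08 m (1.0 is 0.08 m), a list of three; "turn": the turn, a rotation vector about the tool's x, y, z in units of 180 degrees (1.0 is 180 degrees), a list of three; "grip": the opening, from 0 (shut) to 1 (fully open). In form: {"translation": [[x, y, z], ...], "turn": [[ax, ay, az], ...], "grip": [grip, ...]}. A call has 1 to 5 rows; each row shifts and turns the commanded pose from where the row before left it, along the tool's axes as they then stand; what a row does not reach is not made up. A row lasts 1/8 s, in which the tool goes at most 62.5 mm and 10.7 degrees, less where a joint would pass 70% of its speed; a pose out of reach is approached as far as the arm can. A call with a number of a shift or a turn outside -1 to 1 is refused whole. A call with a gripper value outside its range is refused whole. The fingers move at their own pace and stop on an object; FORCE is the grip in N (left out, the last holds). Time passes only in rows, so rows that do not move let the fingers close. It gives the time, the measured TCP pose, the force, the opening and the grip force at its end, in the units of the state.
- env.get_obs(): the state, without advancing time (a new reading comes with each control period).
- env.read_camera(name): name is "scene" or "top" or "wrist"; returns a dict with "frame" (384x512x3 uint8, red, green, blue), "z_map" (384x512 float32, m along the optical axis (not along the pixel's ray), 0 where there is no reading), "K" (3x3 intrinsics, pixels), "rvec" (rotation vector, rad) and "tvec" (3), from world to camera coordinates, as OpenCV has them. Camera axes: x right, y down, z forward; pixel columns grow to the right and rows downward; lengths in m; the calibration is good to about 2 mm. A picture is of the moment at which its call begins.
- env.sign_off(): hands the job in; it is judged then, once.
The state is a dict: "time_s": time; "qpos": joint angles; "joint_velocities": joint speeds; "effort": joint torques, N m; "tool_pos": TCP position; "tool_rot": TCP orientation; "force": force on the tool from outside, world axes, zero at the start; "wrist_torque": the same for the moment, N m; "grip_width": finger opening in m; "grasp_force": force on a finger pad.
Only numpy, scipy, OpenCV 4.12 (cv2) and the standard library are available. Lean on these libraries where they do the work, as an engineer would, in place of code of your own. Each camera call takes 0.05 s, during which the arm holds its last target. There are 200 camera calls.

## Working session

There is one attempt and no reset: what is moved stays moved. The work goes in short steps, Python scripts to look and compute and a shell command to move; the robot and the scene stay as the last step left them, time stands still between calls to the robot, and variables do not carry over. Pictures are saved under pics/ and viewed, at most 10 in all, crops included, and the job is handed in when it is done.

```bash
ls; mkdir -p pics
cat > h.py <<'E'
import numpy as np, cv2
from cell import env
from scipy.spatial.transform import Rotation as Ro
def cam(n):
    c=env.read_camera(n); c['R']=cv2.Rodrigues(np.array(c['rvec'],float))[0]; c['t']=np.array(c['tvec'],float).ravel(); c['K']=np.array(c['K'],float); return c
def ray(c,u,v):
    d=c['R'].T@np.linalg.inv(c['K'])@np.array([u,v,1.]); return -c['R'].T@c['t'], d
def onz(c,u,v,z):
    o,d=ray(c,u,v); return o+d*(z-o[2])/d[2]
def depth(c):
    z=c['z_map'].astype(float); v,u=np.indices(z.shape)
    p=np.stack([u,v,np.ones_like(u)],-1)@np.linalg.inv(c['K']).T*z[...,None]
    return (p-c['t'])@c['R']
def proj(c,P):
    q=c['K']@(c['R']@np.array(P)+c['t']); return q[:2]/q[2]
def save(n,im): cv2.imwrite('pics/'+n,im[...,::-1])
E
python3 - <<'E'
from h import *
a=cam('scene');b=cam('top');w=cam('wrist')
save('all.png',cv2.resize(np.vstack([np.hstack([a['frame'],b['frame']])]),(800,300)))
save('top.png',cv2.resize(b['frame'],(800,600)))
save('scene.png',cv2.resize(a['frame'],(800,600)))
o=env.get_obs();print({k:np.round(v,3) for k,v in o.items()},env.grip_point_offset)
for c in(a,b,w):print(np.round(-c['R'].T@c['t'],3),np.round(c['R'][2],2),c['K'][0,0])
E
```

```text
pics
{'time_s': np.float64(0.15), 'qpos': array([69.621, 18.431, -4.016, 83.16 ,  1.294, 78.541, -3.261]), 'joint_velocities': array([-0.029, -0.168,  0.126, -0.217, -0.125,  0.169, -0.06 ]), 'effort': array([-0.0000e+00, -4.9179e+01, -4.0500e-01, -3.1288e+01, -6.4000e-02,
        4.1000e-02,  0.0000e+00]), 'tool_pos': array([ 0.235, -0.606,  0.222]), 'tool_rot': array([-1.79914e+02,  3.00000e-03,  2.11880e+01]), 'force': array([-0.275, -0.226,  0.246]), 'wrist_torque': array([ 0.038,  0.004, -0.005]), 'grasp_force': np.float64(0.0), 'grip_width': np.float64(0.087)} 0.0187
[ 1.172 -0.156  0.869] [-0.6  -0.02 -0.8 ] 426.36241018198456
[ 0.531 -0.152  1.023] [ 0.08 -0.01 -1.  ] 409.97842409656886
[ 0.309 -0.577  0.383] [-0.27 -0.1  -0.96] 307.0831017839452
```

View pics/top.png

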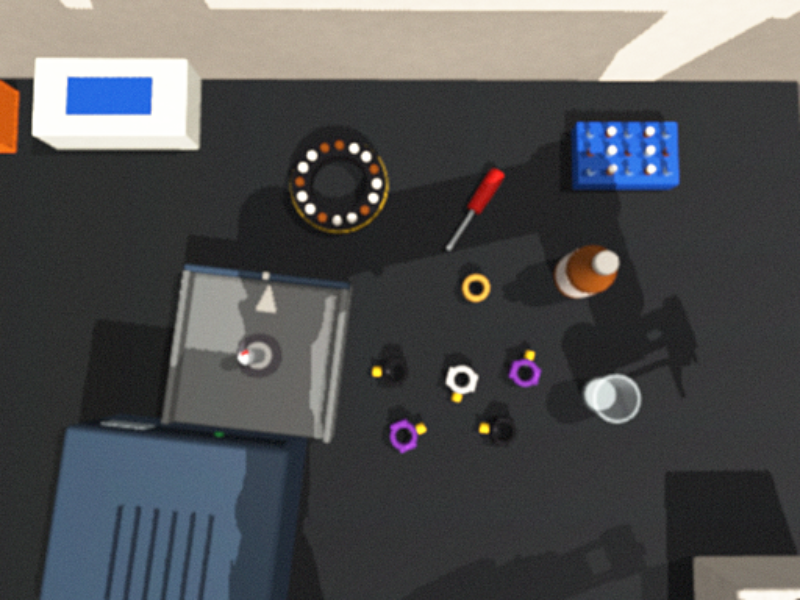

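View pics/scene.png

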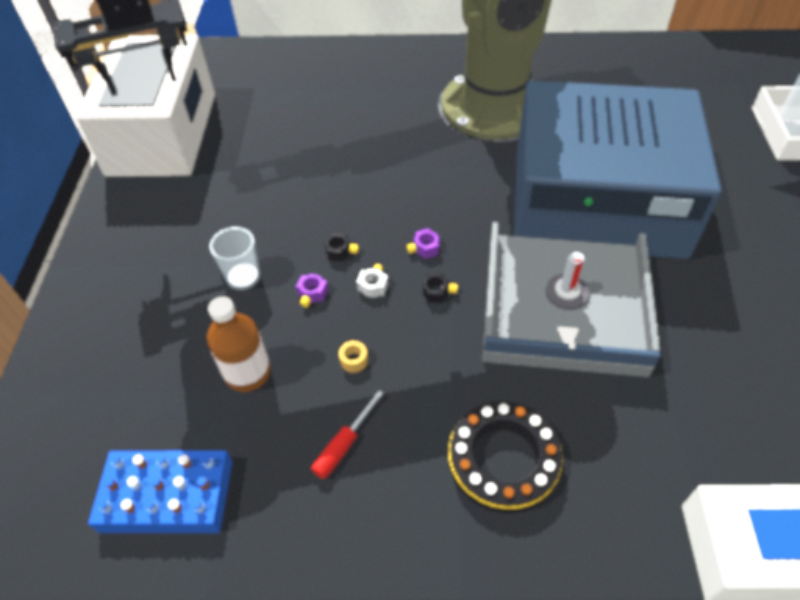

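The top view (800x600) shows the spindle at (258,355) in the drawer, with the pointer at (266,298). The collar-shaped candidates are:
- purple (525,373) and (403,436)
- black (390,371) and (500,431)
- silver (461,379), with a yellow screw at (457,397)

Only the silver one has aluminium colour plus a yellow screw. The brass ring (476,288) is the spare. I'll confirm the silver one in a crop and measure.

Run:
```python
from h import *
a=cam('scene');b=cam('top')
s=.64
def crop(c,u,v,r): 
    u,v=int(u),int(v); return cv2.resize(c['frame'][v-r:v+r,u-r:u+r],(400,400),interpolation=cv2.INTER_CUBIC)
save('crop.png',np.hstack([crop(b,461*s,384*s,28),crop(a,580*s,275*s,30)]))
for n,c,(u,v),(us,vs) in(('top',b,(461*s,382*s),(258*s,355*s)),('scene',a,(372*s,280*s),(574*s,275*s))):
    P=depth(c); hsv=cv2.cvtColor(c['frame'],cv2.COLOR_RGB2HSV); V,U=np.indices(hsv.shape[:2])
    near=np.hypot(U-u,V-v)<25
    al=near&(hsv[...,1]<60)&(hsv[...,2]>110); ye=near&(hsv[...,0]>18)&(hsv[...,0]<38)&(hsv[...,1]>120)&(hsv[...,2]>100)
    for k,m in(('al',al),('ye',ye)):
        n_,l,st,ce=cv2.connectedComponentsWithStats(m.astype(np.uint8))
        i=min(range(1,n_),key=lambda i:-st[i,4]); mm=l==i; p=P[mm]
        hull=cv2.convexHull(np.argwhere(mm)[:,::-1].astype(np.int32)); (cc,rr)=cv2.minEnclosingCircle(hull)
        print(n,k,st[i,4],'ctr',np.round(ce[i],1),'circ',np.round(cc,1),round(rr,1),'z pct',np.round(np.percentile(p[:,2],[5,50,90,97]),4),'onz',np.round(onz(c,*ce[i],.024 if k=='al' else .012),4), 'circ onz',np.round(onz(c,*cc,.024),4))
    # spindle
    near=np.hypot(U-us,V-vs)<30
    m=near&(P[...,2]>.095)&(P[...,2]<.13)
    p=P[m]; print(n,'spindle',m.sum(),np.round(p.mean(0),4),np.round(p.min(0),4),np.round(p.max(0),4),'top z',np.round(np.percentile(p[:,2],[50,80,95]),4))
    red=near&((hsv[...,0]<8)|(hsv[...,0]>172))&(hsv[...,1]>110)&(hsv[...,2]>80); print(' red',red.sum(),np.round(P[red].mean(0),4),np.round(np.median(P[red],0),4))
    # lip & drawer walls: points z 0.055-0.065
    m=(P[...,2]>.056)&(P[...,2]<.064)&(np.hypot(*(P[...,:2]-p.mean(0)[:2]).transpose(2,0,1))<.19)
    q=P[m][:,:2].astype(np.float32); print(' walls',len(q),cv2.minAreaRect(q))
```

```text
top al 232 ctr [295.1 242.6] circ [295.1 242.9] 10.6 z pct [0.0001 0.0238 0.0266 0.0277] onz [ 0.4846 -0.2353  0.024 ] circ onz [ 0.4839 -0.2353  0.024 ]
top ye 41 ctr [292.  254.1] circ [292. 254.] 3.6 z pct [0.0003 0.0167 0.0201 0.0213] onz [ 0.456  -0.2285  0.012 ] circ onz [ 0.4572 -0.2276  0.024 ]
top spindle 100 [0.5229 0.0739 0.1135] [0.5122 0.0642 0.0955] [0.5345 0.0872 0.1189] top z [0.1155 0.1169 0.1177]
 red 9 [0.5282 0.077  0.1163] [0.5279 0.0774 0.1162]
 walls 1378 ((0.5137999653816223, 0.07825406640768051), (0.2712985575199127, 0.2938598692417145), 77.11286926269531)
scene al 325 ctr [237.6 180.1] circ [237.7 179.9] 11.0 z pct [-0.0007  0.0162  0.0254  0.0264] onz [ 0.4916 -0.2374  0.024 ] circ onz [ 0.491  -0.2373  0.024 ]
scene ye 28 ctr [226.4 159.5] circ [226.2 158.8] 3.4 z pct [0.     0.014  0.0194 0.0197] onz [ 0.4106 -0.2716  0.012 ] circ onz [ 0.4189 -0.2707  0.024 ]
scene spindle 107 [0.5269 0.0709 0.1101] [0.5123 0.0606 0.0957] [0.5355 0.0841 0.118 ] top z [0.113  0.1154 0.1171]
 red 47 [0.5302 0.0776 0.0831] [0.5304 0.0776 0.0838]
 walls 1317 ((0.5200743675231934, 0.07367612421512604), (0.2662409842014313, 0.27785587310791016), 78.34069061279297)
```

View pics/crop.png

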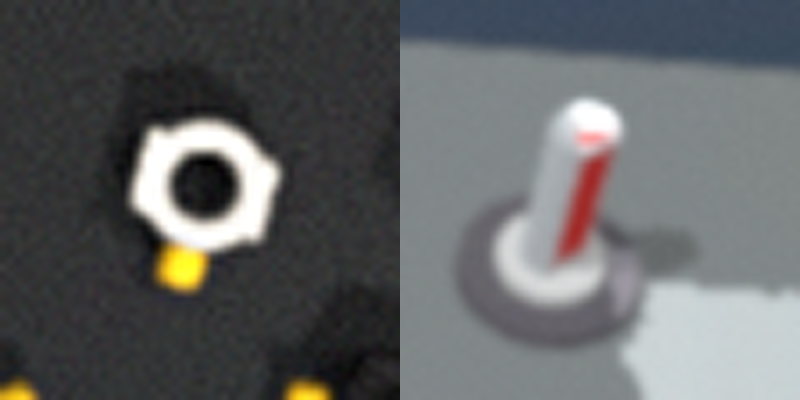

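The crop confirms it: the silver collar at top-camera pixel (295,243) has its yellow screw at (292,254). The spindle's red flat faces front-left. Next I'll move above the spindle for a wrist view.

```bash
python3 -m creep '{"translation":[[0.425,-0.44,0],[0.425,-0.44,0],[0.425,-0.44,0],[0.425,-0.44,0],[0.425,-0.44,0]],"turn":[[0,0,0],[0,0,0],[0,0,0],[0,0,0],[0,0,0]],"grip":[1,1,1,1,1]}'
python3 -m creep '{"translation":[[0.425,-0.44,0],[0.425,-0.44,0],[0.425,-0.44,0],[0.425,-0.44,0],[0.425,-0.44,0]],"turn":[[0,0,0],[0,0,0],[0,0,0],[0,0,0],[0,0,0]],"grip":[1,1,1,1,1]}'
python3 -m creep '{"translation":[[0.425,-0.44,0],[0.425,-0.44,0],[0.425,-0.44,0],[0.425,-0.44,0],[0.425,-0.44,0]],"turn":[[0,0,0],[0,0,0],[0,0,0],[0,0,0],[0,0,0]],"grip":[1,1,1,1,1]}'
python3 -m creep '{"translation":[[0,0,0],[0,0,0],[0,0,0],[0,0,0],[0,0,0]],"turn":[[0,0,-0.055],[0,0,-0.055],[0,0,-0.055],[0,0,-0.055],[0,0,-0.055]],"grip":[1,1,1,1,1]}'
python3 -m creep '{"translation":[[0,0,0],[0,0,0],[0,0,0],[0,0,0],[0,0,0]],"turn":[[0,0,-0.055],[0,0,-0.055],[0,0,-0.055],[0,0,-0.055],[0,0,-0.055]],"grip":[1,1,1,1,1]}'
python3 - <<'E'
from h import *
w=cam('wrist'); save('w1.png',cv2.resize(w['frame'],(800,600))); np.savez('w1.npz',**{k:w[k] for k in('frame','z_map','K','R','t')})
o=env.get_obs();print(o['time_s'],o['tool_pos'],o['tool_rot'],o['qpos'],-w['R'].T@w['t'])
E
```

```text
time_s: 0.88
tool_pos: [0.3303, -0.3789, 0.2226]
tool_rot: [180.0, -0.0, 21.2]
force: [0.9, -0.6, 0.5]
grip_width: 0.0873
grasp_force: 0.0
time_s: 1.5
tool_pos: [0.4251, -0.1535, 0.2227]
tool_rot: [179.9, -0.0, 21.2]
force: [0.5, 0.3, 1.3]
grip_width: 0.087
grasp_force: 0.0
time_s: 2.12
tool_pos: [0.5201, 0.0718, 0.2227]
tool_rot: [180.0, -0.0, 21.2]
force: [0.5, 0.8, -0.5]
grip_width: 0.0873
grasp_force: 0.0
time_s: 2.75
tool_pos: [0.5195, 0.0705, 0.2225]
tool_rot: [180.0, 0.0, 71.0]
force: [0.0, -0.4, 0.7]
grip_width: 0.0868
grasp_force: 0.0
time_s: 3.38
tool_pos: [0.5195, 0.0705, 0.2225]
tool_rot: [-180.0, 0.0, 120.5]
force: [0.0, -1.6, -0.7]
grip_width: 0.0868
grasp_force: 0.0
3.425 [0.51947176 0.07050048 0.22248193] [-1.79984921e+02  1.25499595e-02  1.20807767e+02] [ 37.00006909   6.82915745 -50.68644206  99.45662893   5.45119085
  76.27505469  16.02346675] [0.47792489 0.13921727 0.3834216 ]
```

View pics/w1.png

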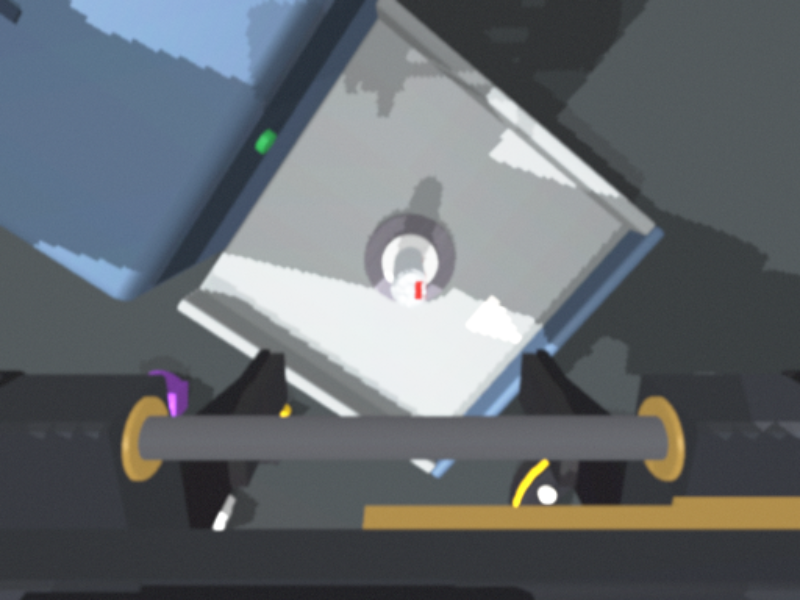

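The wrist view (800x600) shows the spindle top at (408,290), with the red flat on its right at (419,290). The pointer is at (493,318) and the lip runs from (655,235) to (437,470). Next I'll work out the axis, flat angle and front direction numerically.

```bash
cat > sp.py <<'E'
from h import *
def circ(pts):
    A=np.c_[2*pts,np.ones(len(pts))]; s=np.linalg.lstsq(A,(pts**2).sum(1),rcond=None)[0]; return s[:2],np.sqrt(s[2]+s[:2]@s[:2])
def analyse(c,n,s0=np.array([.523,.073])):
    P=depth(c); hsv=cv2.cvtColor(c['frame'],cv2.COLOR_RGB2HSV)
    near=np.hypot(P[...,0]-s0[0],P[...,1]-s0[1])<.03
    m=near&(P[...,2]>.109)&(P[...,2]<.125); p=P[m]
    (cc,_,_)=cv2.minAreaRect(p[:,:2].astype(np.float32)); u=np.argwhere(m).mean(0)[::-1]
    print(n,'top N',m.sum(),'z',np.round(np.median(p[:,2]),4),'mean',np.round(p.mean(0)[:2],4),'rect',np.round(cc,4),'px',u,'onz',np.round(onz(c,*u,.115),4))
    red=near&((hsv[...,0]<8)|(hsv[...,0]>172))&(hsv[...,1]>110)&(hsv[...,2]>80)
    for nm,mm in(('redall',red),('redtop',red&m)):
        if mm.sum(): print('  ',nm,mm.sum(),np.round(P[mm].mean(0),4))
    for nm,ax in(('lip',0),('sideL',1),('sideR',1)):
        th=np.radians(-7)
        for _ in range(3):
            f=np.array([np.cos(th),np.sin(th)]); l=np.array([-f[1],f[0]]); d=P[...,:2]-s0
            a,b=d@f,d@l
            mz=(P[...,2]>.054)&(P[...,2]<.067)
            M=mz&{'lip':(abs(a-.12)<.012)&(abs(b)<.11),'sideL':(abs(b-.12)<.012)&(abs(a)<.1),'sideR':(abs(b+.12)<.012)&(abs(a)<.1)}[nm]
            q=P[M][:,:2]
            if len(q)<20: break
            vx,vy,x,y=cv2.fitLine(q.astype(np.float32),cv2.DIST_HUBER,0,.01,.01).ravel()
            t=np.arctan2(vy,vx)+(np.pi/2 if ax==0 else 0); t=(t+np.pi/2)%np.pi-np.pi/2
            th=t
        if len(q)>=20: print('  ',nm,len(q),'front yaw',round(np.degrees(th),2),'offset',np.round([np.median(a[M]),np.median(b[M])],4))
if __name__=='__main__':
    w=dict(np.load('w1.npz'));analyse(w,'w1');analyse(cam('top'),'top');analyse(cam('scene'),'scene')
    c=w;P=depth(c);g=cv2.cvtColor(c['frame'],cv2.COLOR_RGB2HSV)
    # pointer: white blob on floor
    m=(P[...,2]>.02)&(P[...,2]<.04)
    for u,v in((493,318),(650,236),(437,468),(555,345)): print((u,v),np.round(onz(c,u*.64,v*.64,.03 if u==493 else .06),4))
E
python3 sp.py
```

```text
w1 top N 445 z 0.1135 mean [0.5203 0.0748] rect [0.52   0.0738] px [261.69438202 183.78426966] onz [0.52   0.0752 0.115 ]
   redall 39 [0.5253 0.0765 0.1142]
   redtop 39 [0.5253 0.0765 0.1142]
   lip 1119 front yaw -7.05 offset [0.1165 0.0464]
   sideL 2230 front yaw -6.63 offset [-0.0087  0.1209]
   sideR 875 front yaw -6.68 offset [-0.0227 -0.1167]
top top N 81 z 0.116 mean [0.523  0.0742] rect [0.5225 0.0739] px [157.75308642 227.2345679 ] onz [0.523  0.0744 0.115 ]
   redall 11 [0.5271 0.0779 0.1167]
   redtop 11 [0.5271 0.0779 0.1167]
   lip 412 front yaw -6.66 offset [ 0.1199 -0.0002]
   sideR 394 front yaw -6.67 offset [-0.0009 -0.117 ]
scene top N 70 z 0.1149 mean [0.5251 0.0713] rect [0.5239 0.0709] px [367.52857143 165.88571429] onz [0.5257 0.0711 0.115 ]
   redall 46 [0.5302 0.0776 0.083 ]
   redtop 1 [0.5332 0.0745 0.1091]
   lip 456 front yaw -6.48 offset [0.1228 0.0027]
   sideL 314 front yaw -6.76 offset [0.0098 0.1184]
   sideR 263 front yaw -6.56 offset [ 0.0091 -0.1206]
(493, 318) [0.6027 0.0669 0.03  ]
(650, 236) [0.6511 0.1763 0.06  ]
(437, 468) [ 0.6239 -0.0544  0.06  ]
(555, 345) [0.6425 0.0786 0.06  ]
```

Run:
```python
from h import *
w=dict(np.load('w1.npz')); f=w['frame']; hsv=cv2.cvtColor(f,cv2.COLOR_RGB2HSV)
V,U=np.indices(hsv.shape[:2]); red=(np.hypot(U-262,V-185)<25)&((hsv[...,0]<8)|(hsv[...,0]>172))&(hsv[...,1]>90)&(hsv[...,2]>80)
P=depth(w)
uv=np.argwhere(red)[:,::-1]
q=np.array([onz(w,*p,.115)[:2] for p in uv]); e,v=np.linalg.eigh(np.cov(q.T)); print(len(q),np.sqrt(e),'normal yaw',np.degrees(np.arctan2(v[1,0],v[0,0])),q.mean(0)); print(uv.min(0),uv.max(0),P[red][:,2].min(),P[red][:,2].max())
save('c2.png',cv2.resize(f[165:205,242:282],(560,560),interpolation=cv2.INTER_CUBIC))
```

```text
43 [0.00101794 0.00297534] normal yaw -149.977246420644 [0.52522411 0.07686003]
[266 180] [269 190] 0.1127860200910095 0.11604996230477067
```

View pics/c2.png

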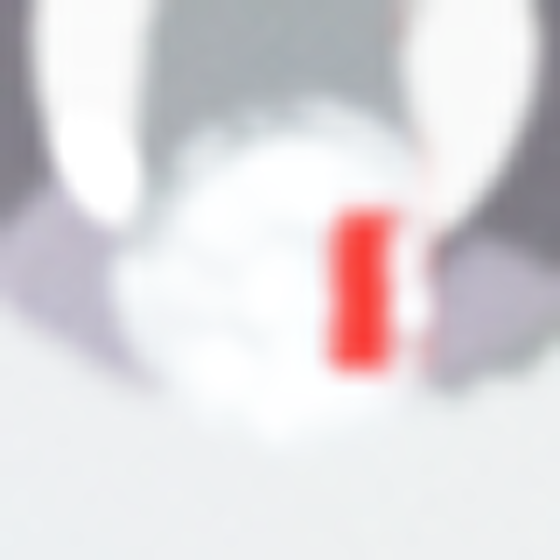

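The red stripe on the spindle top gives a flat normal yaw of about 30°. The front is at -6.7°, so the pinch axis is already close to aligned. Now I'll descend and pinch.

```bash
python3 -m creep '{"translation":[[0.022,0.053,0.3],[0,0,0.43],[0,0,0.43],[0,0,0.43],[0,0,0.154]],"turn":[[0,0,0],[0,0,0],[0,0,0],[0,0,0],[0,0,0]],"grip":[1,1,1,1,0.5]}'
python3 -m creep '{"translation":[[0,0,0],[0,0,0],[0,0,0],[0,0,0],[0,0,0]],"turn":[[0,0,0],[0,0,0],[0,0,0],[0,0,0],[0,0,0]],"grip":[0.2,0.2,0.1,0.1,0.1]}' 20
python3 -m creep '{"translation":[[0,0,0],[0,0,0],[0,0,0],[0,0,0],[0,0,0]],"turn":[[0,0,0],[0,0,0],[0,0,0],[0,0,0],[0,0,0]],"grip":[0.1,0.1,0.1,0.1,0.1]}' 20
python3 - <<'E'
from h import *
o=env.get_obs();print({k:np.round(o[k],4) for k in('time_s','tool_pos','tool_rot','force','wrist_torque','grip_width','grasp_force','qpos')})
E
```

```text
time_s: 4.15
tool_pos: [0.521, 0.0739, 0.0811]
tool_rot: [-179.8, -0.1, 120.1]
force: [0.1, 0.1, 1.0]
grip_width: 0.0825
grasp_force: 0.0
time_s: 4.78
tool_pos: [0.5226, 0.0741, 0.0834]
tool_rot: [180.0, 0.0, 120.2]
force: [1.6, 0.1, 0.0]
grip_width: 0.0348
grasp_force: 0.0
time_s: 5.4
tool_pos: [0.5214, 0.0736, 0.0829]
tool_rot: [-179.8, -0.0, 120.2]
force: [-4.5, -2.1, 5.3]
grip_width: 0.019
grasp_force: 20.0
{'time_s': np.float64(5.4), 'tool_pos': array([0.5214, 0.0736, 0.0829]), 'tool_rot': array([-1.798464e+02, -1.900000e-03,  1.201688e+02]), 'force': array([-4.4845, -2.1185,  5.3096]), 'wrist_torque': array([-0.4748,  1.0025, -0.0522]), 'grip_width': np.float64(0.019), 'grasp_force': np.float64(19.9537), 'qpos': array([ 32.7422,  16.1508, -49.0432, 108.4917,  13.8566,  61.6253,
         8.2948])}
```

```bash
python3 -m creep '{"translation":[[0.003,0,0],[0.003,0,0],[0.003,0,0],[0.003,0,0],[0.003,0,0]],"turn":[[0,0,0.041],[0,0,0.041],[0,0,0.041],[0,0,0.041],[0,0,0.041]],"grip":[0.1,0.1,0.1,0.1,0.1]}' 20
python3 -m creep '{"translation":[[0,0,0],[0,0,0],[0,0,0]],"turn":[[0,0,0],[0,0,0],[0,0,0]],"grip":[0.1,0.1,0.1]}' 20
python3 - <<'E'
from h import *
from sp import analyse
w=cam('wrist'); save('w2.png',cv2.resize(w['frame'][110:270,160:360],(800,640))[:600]);np.savez('w2.npz',**{k:w[k] for k in('frame','z_map','K','R','t')})
o=env.get_obs();print({k:np.round(o[k],4) for k in('time_s','tool_pos','tool_rot','force','wrist_torque','grip_width','grasp_force','qpos')})
E
```

```text
time_s: 6.02
tool_pos: [0.5207, 0.0746, 0.0828]
tool_rot: [-179.8, 0.1, 83.0]
force: [-5.2, -3.3, 5.3]
grip_width: 0.0193
grasp_force: 19.9
time_s: 6.4
tool_pos: [0.5207, 0.0746, 0.0829]
tool_rot: [-179.8, 0.1, 83.3]
force: [-5.4, -2.4, 5.0]
grip_width: 0.0197
grasp_force: 20.0
{'time_s': np.float64(6.45), 'tool_pos': array([0.5207, 0.0746, 0.0829]), 'tool_rot': array([-1.798295e+02,  1.132000e-01,  8.326460e+01]), 'force': array([-6.2379, -2.4637,  5.4452]), 'wrist_torque': array([-0.566 ,  1.2553, -0.0783]), 'grip_width': np.float64(0.0195), 'grasp_force': np.float64(19.9694), 'qpos': array([ 27.8175,  14.7087, -43.3264, 108.6577,  11.5139,  61.2284,
       -26.9279])}
```

View pics/w2.png

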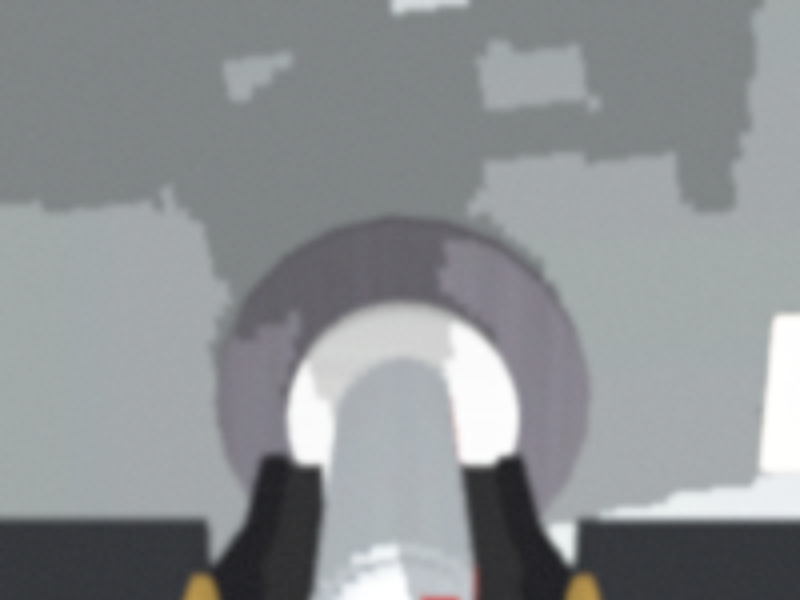

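The opening reads 19.5 mm, so the flat lies against the pad and the pinch axis points to the front (-6.7°). Now I'll release, rise and go over the collar.

```bash
python3 -m creep '{"translation":[[0,0,0],[0,0,0],[0,0,0],[0,0,0],[0,0,-0.1]],"turn":[[0,0,0],[0,0,0],[0,0,0],[0,0,0],[0,0,0]],"grip":[0.6,0.6,0.6,0.6,0.6]}'
python3 -m creep '{"translation":[[0,0,-0.4],[0,0,-0.45],[0,0,-0.45],[0,0,-0.35],[0,0,0]],"turn":[[0,0,0],[0,0,0],[0,0,0],[0,0,0],[0,0,0]],"grip":[1,1,1,1,1]}'
python3 -m creep '{"translation":[[-0.3,0.03,0],[-0.49,0,0],[-0.49,0,0],[-0.49,0,0],[-0.49,0,0]],"turn":[[0,0,0],[0,0,0],[0,0,0],[0,0,0],[0,0,0]],"grip":[1,1,1,1,1]}'
python3 -m creep '{"translation":[[-0.49,0,0],[-0.49,0,0],[-0.4,0,0],[-0.27,0,0],[0,0,0]],"turn":[[0,0,0],[0,0,0],[0,0,0],[0,0,0],[0,0,0]],"grip":[1,1,1,1,1]}'
python3 -m creep '{"translation":[[0,0,0],[0,0,0],[0,0,0],[0,0,0],[0,0,0]],"turn":[[0,0,0.054],[0,0,0.054],[0,0,0.054],[0,0,0.054],[0,0,0.054]],"grip":[1,1,1,1,1]}'
python3 -m creep '{"translation":[[0,0,0],[0,0,0],[0,0,0],[0,0,0],[0,0,0]],"turn":[[0,0,0.054],[0,0,0.054],[0,0,0.054],[0,0,0.054],[0,0,0.054]],"grip":[1,1,1,1,1]}'
cat > col.py <<'E'
from h import *
import sys
from sp import analyse
for n in('wrist','top','scene'):
    c=cam(n); P=depth(c); hsv=cv2.cvtColor(c['frame'],cv2.COLOR_RGB2HSV)
    near=(np.hypot(P[...,0]-.487,P[...,1]+.236)<.055)
    ye=(near&(P[...,2]>.003)&(hsv[...,0]>18)&(hsv[...,0]<38)&(hsv[...,1]>120)&(hsv[...,2]>80)).astype(np.uint8)
    al=(near&(P[...,2]>.019)&(P[...,2]<.032)&(hsv[...,1]<70)&(hsv[...,2]>100)).astype(np.uint8)
    def big(m):
        k,l,st,_=cv2.connectedComponentsWithStats(m); return l==1+np.argmax(st[1:,4])
    al=big(al); ye=big(ye)
    cs=cv2.findContours(al.astype(np.uint8),cv2.RETR_CCOMP,cv2.CHAIN_APPROX_NONE); 
    for ct,h in zip(cs[0],cs[1][0]):
        if len(ct)<15: continue
        ce=cv2.fitEllipse(ct)[0]; print(n,'hole' if h[3]>=0 else 'outer',len(ct),np.round(onz(c,*ce,.024),4), 'size',np.round(cv2.fitEllipse(ct)[1],1))
    u=np.argwhere(ye).mean(0)[::-1]; print(n,'z top',np.round(np.median(P[al][:,2]),4),'yellow',ye.sum(),np.round(onz(c,*u,.016),4),np.round(P[ye].mean(0),4))
    if n=='wrist': save('w3.png',cv2.resize(c['frame'],(800,600)))
    if n!='wrist': analyse(c,n)
o=env.get_obs();print({k:np.round(o[k],4) for k in('time_s','tool_pos','tool_rot','force','grip_width','qpos')})
E
python3 col.py
```

```text
time_s: 7.08
tool_pos: [0.5216, 0.0753, 0.0908]
tool_rot: [-179.9, 0.0, 83.3]
force: [0.4, -0.0, 0.5]
grip_width: 0.0513
grasp_force: 0.0
time_s: 7.7
tool_pos: [0.5237, 0.0759, 0.2259]
tool_rot: [179.7, -0.0, 83.3]
force: [-0.1, -0.4, -0.6]
grip_width: 0.0855
grasp_force: 0.0
time_s: 8.32
tool_pos: [0.5025, -0.1056, 0.2221]
tool_rot: [-179.9, -0.0, 83.3]
force: [0.1, 0.6, 0.7]
grip_width: 0.087
grasp_force: 0.0
time_s: 8.95
tool_pos: [0.4872, -0.2368, 0.2223]
tool_rot: [-179.9, -0.0, 83.1]
force: [0.4, -0.1, 0.6]
grip_width: 0.0872
grasp_force: 0.0
time_s: 9.57
tool_pos: [0.4885, -0.2331, 0.223]
tool_rot: [-180.0, -0.0, 34.5]
force: [0.5, -0.4, -0.7]
grip_width: 0.0871
grasp_force: 0.0
time_s: 10.2
tool_pos: [0.4885, -0.2331, 0.223]
tool_rot: [-180.0, 0.0, -14.1]
force: [0.5, 0.2, -0.2]
grip_width: 0.0869
grasp_force: 0.0
wrist outer 112 [ 0.4856 -0.237   0.024 ] size [32.5 38.2]
wrist hole 63 [ 0.4854 -0.2369  0.024 ] size [22.5 22.7]
wrist z top 0.0224 yellow 3356 [ 0.2164 -0.3064  0.016 ] [ 0.5052 -0.2628  0.3199]Traceback (most recent call last):
  File "col.py", line 11, in <module>
    al=big(al); ye=big(ye)
  File "col.py", line 10, in big
    k,l,st,_=cv2.connectedComponentsWithStats(m); return l==1+np.argmax(st[1:,4])
                                                              ~~~~~~~~~^^^^^^^^^^
    return _wrapfunc(a, 'argmax', axis=axis, out=out, **kwds)
    return bound(*args, **kwds)
ValueError: attempt to get argmax of an empty sequence
```

View pics/w3.png

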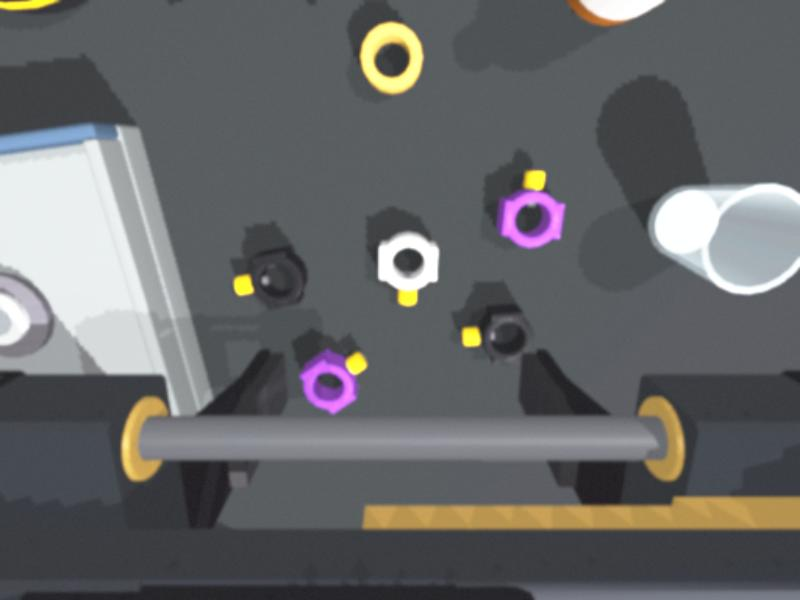

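The wrist view (800x600) shows the silver collar at (408,262), its screw at (408,297) pointing straight down the image, and its grip flats left and right. So tool yaw -14° matches the collar. The purple and black neighbours clear the fingers at a reduced opening. I'll refine the position with the fixed cameras.

```bash
sed -i 's/near&(P\[...,2\]>.003)/near\&(P[...,2]>.003)\&(P[...,2]<.03)/; s/return l==1+np.argmax(st\[1:,4\])/return l==(1+np.argmax(st[1:,4]) if k>1 else -1)/; s/    u=np.argwhere/    if not (ye.any() and al.any()): print(n,"hidden"); continue\n    u=np.argwhere/' col.py; python3 col.py
```

```text
wrist outer 113 [ 0.4854 -0.2371  0.024 ] size [32.4 37.8]
wrist hole 65 [ 0.4854 -0.237   0.024 ] size [22.  23.1]
wrist z top 0.0226 yellow 83 [ 0.4563 -0.2294  0.016 ] [ 0.4563 -0.2294  0.016 ]Traceback (most recent call last):
  File "col.py", line 13, in <module>
    for ct,h in zip(cs[0],cs[1][0]):
                          ~~~~~^^^
TypeError: 'NoneType' object is not subscriptable
```

```bash
python3 -m creep '{"translation":[[-0.038,0.053,0.2],[0,0,0.45],[0,0,0.45],[0,0,0.45],[0,0,0.45]],"turn":[[0,0,0],[0,0,0],[0,0,0],[0,0,0],[0,0,0]],"grip":[0.75,0.75,0.75,0.75,0.75]}'
python3 -m creep '{"translation":[[0,0,0.4],[0,0,0.2],[0,0,0.1],[0,0,0.03],[0,0,0]],"turn":[[0,0,0],[0,0,0],[0,0,0],[0,0,0],[0,0,0]],"grip":[0.75,0.75,0.75,0.75,0.75]}'
python3 - <<'E'
from h import *
o=env.get_obs();print({k:np.round(o[k],4) for k in('time_s','tool_pos','tool_rot','force','grip_width','qpos')})
w=cam('wrist');save('w4.png',cv2.resize(w['frame'],(800,600)))
E
```

```text
time_s: 11.02
tool_pos: [0.4829, -0.2389, 0.0608]
tool_rot: [-180.0, 0.1, -13.8]
force: [0.0, -1.0, 1.2]
grip_width: 0.0656
grasp_force: 0.0
time_s: 11.65
tool_pos: [0.4846, -0.2393, 0.0055]
tool_rot: [180.0, -0.1, -13.9]
force: [-0.5, -0.3, 0.1]
grip_width: 0.0652
grasp_force: 0.0
{'time_s': np.float64(11.65), 'tool_pos': array([ 0.4846, -0.2393,  0.0055]), 'tool_rot': array([ 1.799688e+02, -8.560000e-02, -1.390470e+01]), 'force': array([-0.5406, -0.256 ,  0.0782]), 'grip_width': np.float64(0.0652), 'qpos': array([ 43.4038,  19.0347, -22.6361, 110.7464,   9.2075,  51.8623,
       -87.7205])}
```

View pics/w4.png

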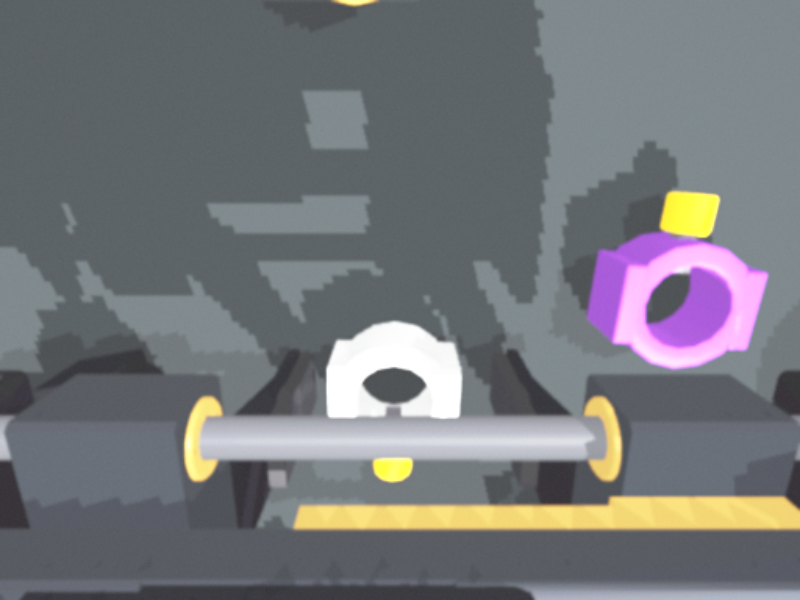

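The collar (394,375) sits between the fingers (290 and 520). I'll centre by 3 mm, close, and lift.

```bash
python3 -m creep '{"translation":[[0,-0.035,0.01],[0,0,0],[0,0,0],[0,0,0],[0,0,0]],"turn":[[0,0,0],[0,0,0],[0,0,0],[0,0,0],[0,0,0]],"grip":[0.6,0.4,0.4,0.4,0.4]}' 25
python3 -m creep '{"translation":[[0,0,0],[0,0,0],[0,0,0],[0,0,-0.05],[0,0,-0.2]],"turn":[[0,0,0],[0,0,0],[0,0,0],[0,0,0],[0,0,0]],"grip":[0.4,0.4,0.4,0.4,0.4]}' 25
python3 - <<'E'
from h import *
o=env.get_obs();print({k:np.round(o[k],4) for k in('time_s','tool_pos','tool_rot','force','grip_width','grasp_force','qpos')})
E
```

```text
time_s: 12.32
tool_pos: [0.4847, -0.2363, 0.004]
tool_rot: [180.0, -0.0, -13.9]
force: [0.9, 0.3, 1.4]
grip_width: 0.0438
grasp_force: 24.9
time_s: 12.95
tool_pos: [0.4833, -0.2358, 0.0231]
tool_rot: [-180.0, 0.2, -13.9]
force: [-0.1, -0.2, -1.4]
grip_width: 0.0439
grasp_force: 24.9
{'time_s': np.float64(12.95), 'tool_pos': array([ 0.4833, -0.2358,  0.0231]), 'tool_rot': array([-1.799595e+02,  1.716000e-01, -1.391720e+01]), 'force': array([-0.136 , -0.2099, -1.3941]), 'grip_width': np.float64(0.0439), 'grasp_force': np.float64(24.8609), 'qpos': array([ 43.5861,  17.4834, -23.0371, 110.2682,   8.3306,  54.033 ,
       -87.3445])}
```

Grasped: opening 43.9 mm, 25 N. I'll lift and turn the collar by about 187°.

```bash
python3 -m creep '{"translation":[[0,0,-0.4],[0,0,-0.45],[0,0,-0.45],[0,0,-0.45],[0,0,-0.45]],"turn":[[0,0,0],[0,0,0],[0,0,0],[0,0,0],[0,0,0]],"grip":[0.4,0.4,0.4,0.4,0.4]}' 25
python3 -m creep '{"translation":[[0,0,0],[0,0,0],[0,0,0],[0,0,0],[0,0,0]],"turn":[[0,0,-0.052],[0,0,-0.052],[0,0,-0.052],[0,0,-0.052],[0,0,-0.052]],"grip":[0.4,0.4,0.4,0.4,0.4]}'
python3 -m creep '{"translation":[[0,0,0],[0,0,0],[0,0,0],[0,0,0],[0,0,0]],"turn":[[0,0,-0.052],[0,0,-0.052],[0,0,-0.052],[0,0,-0.052],[0,0,-0.052]],"grip":[0.4,0.4,0.4,0.4,0.4]}'
python3 -m creep '{"translation":[[0,0,0],[0,0,0],[0,0,0],[0,0,0],[0,0,0]],"turn":[[0,0,-0.052],[0,0,-0.052],[0,0,-0.052],[0,0,-0.052],[0,0,-0.052]],"grip":[0.4,0.4,0.4,0.4,0.4]}'
python3 -m creep '{"translation":[[0,0,0],[0,0,0],[0,0,0],[0,0,0],[0,0,0]],"turn":[[0,0,-0.052],[0,0,-0.052],[0,0,-0.052],[0,0,-0.052],[0,0,-0.052]],"grip":[0.4,0.4,0.4,0.4,0.4]}'
python3 - <<'E'
from h import *
o=env.get_obs();print({k:np.round(o[k],4) for k in('time_s','tool_pos','tool_rot','force','grip_width','grasp_force','qpos')})
E
```

```text
time_s: 13.58
tool_pos: [0.4845, -0.2361, 0.202]
tool_rot: [180.0, -0.1, -13.9]
force: [0.1, -0.7, -0.7]
grip_width: 0.0441
grasp_force: 24.9
time_s: 14.2
tool_pos: [0.4845, -0.2362, 0.2007]
tool_rot: [180.0, -0.0, 33.2]
force: [-0.4, -0.2, -1.8]
grip_width: 0.0436
grasp_force: 24.9
time_s: 14.82
tool_pos: [0.4845, -0.2362, 0.2007]
tool_rot: [180.0, 0.0, 80.0]
force: [0.8, 0.0, -1.0]
grip_width: 0.0439
grasp_force: 24.9
time_s: 15.45
tool_pos: [0.4845, -0.2362, 0.2006]
tool_rot: [-180.0, 0.0, 126.8]
force: [0.0, 0.3, -0.6]
grip_width: 0.0442
grasp_force: 24.9
time_s: 16.08
tool_pos: [0.4844, -0.2362, 0.2006]
tool_rot: [-180.0, 0.0, 173.6]
force: [0.7, 0.1, -2.1]
grip_width: 0.0439
grasp_force: 24.9
{'time_s': np.float64(16.075), 'tool_pos': array([ 0.4844, -0.2362,  0.2006]), 'tool_rot': array([-1.799605e+02,  2.000000e-02,  1.736019e+02]), 'force': array([ 0.6808,  0.0866, -2.1444]), 'grip_width': np.float64(0.0439), 'grasp_force': np.float64(24.8586), 'qpos': array([ 57.1143,   8.0869, -36.7988,  99.6858,   5.0675,  73.8541,
       102.7815])}
```

```bash
python3 -m creep '{"translation":[[-0.027,0.3,0],[0,0.45,0],[0,0.45,0],[0,0.45,0],[0,0.45,0]],"turn":[[0,0,0],[0,0,0],[0,0,0],[0,0,0],[0,0,0]],"grip":[0.4,0.4,0.4,0.4,0.4]}'
python3 -m creep '{"translation":[[0,0.45,0],[0,0.45,0],[0,0.45,0],[0,0.3,0],[0,0.16,0.1]],"turn":[[0,0,0.0015],[0,0,0],[0,0,0],[0,0,0],[0,0,0]],"grip":[0.4,0.4,0.4,0.4,0.4]}'
python3 -m creep '{"translation":[[0,0,0.4],[0,0,0.3],[0,0,0],[0,0,0]],"turn":[[0,0,0],[0,0,0],[0,0,0],[0,0,0]],"grip":[0.4,0.4,0.4,0.4]}'
python3 - <<'E'
from h import *
o=env.get_obs();print({k:np.round(o[k],4) for k in('time_s','tool_pos','tool_rot','force','grip_width','grasp_force','qpos')})
c=cam('scene');u,v=proj(c,[.523,.074,.12]).astype(int)
a=cv2.resize(c['frame'][v-45:v+45,u-50:u+50],(500,450),interpolation=cv2.INTER_CUBIC)
w=cam('wrist'); a=np.hstack([a,cv2.resize(w['frame'][192:352,176:336][...],(300,450))]); save('s5.png',a)
E
```

```text
time_s: 16.7
tool_pos: [0.5063, -0.0685, 0.2007]
tool_rot: [-179.9, 0.0, 173.3]
force: [0.7, 0.2, -1.6]
grip_width: 0.0438
grasp_force: 24.9
time_s: 17.32
tool_pos: [0.5242, 0.0756, 0.1927]
tool_rot: [-180.0, 0.1, 173.1]
force: [0.4, 0.9, -0.8]
grip_width: 0.044
grasp_force: 24.9
time_s: 17.82
tool_pos: [0.5243, 0.0737, 0.1366]
tool_rot: [-180.0, 0.1, 173.0]
force: [1.3, 0.3, -1.3]
grip_width: 0.044
grasp_force: 24.9
{'time_s': np.float64(17.825), 'tool_pos': array([0.5243, 0.0737, 0.1366]), 'tool_rot': array([-1.799946e+02,  5.530000e-02,  1.729836e+02]), 'force': array([ 1.3057,  0.257 , -1.2678]), 'grip_width': np.float64(0.044), 'grasp_force': np.float64(24.8606), 'qpos': array([ 34.6488,  12.4745, -50.3246, 105.1451,  10.4248,  67.1094,
        63.8967])}
```

View pics/s5.png

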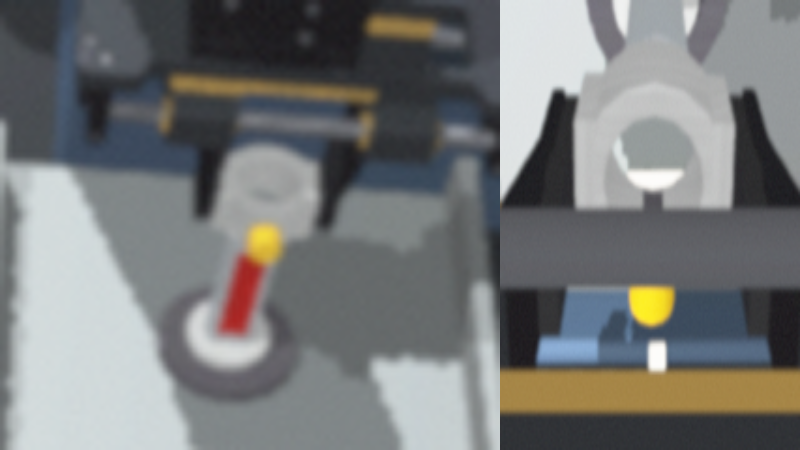

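The crop shows the red flat facing the camera and front at (240,295), with the collar and yellow screw above it on the same side. I'll correct 2.4 mm and lower gently.

```bash
python3 -m creep '{"translation":[[0.03,0.006,0],[0,0,0.05],[0,0,0.05],[0,0,0.05],[0,0,0.05]],"turn":[[0,0,0],[0,0,0],[0,0,0],[0,0,0],[0,0,0]],"grip":[0.4,0.4,0.4,0.4,0.4]}'
python3 -m creep '{"translation":[[0,0,0.03],[0,0,0.03],[0,0,0]],"turn":[[0,0,0],[0,0,0],[0,0,0]],"grip":[0.4,0.4,0.4]}'
python3 -m creep '{"translation":[[0,0,0.02],[0,0,0]],"turn":[[0,0,0],[0,0,0]],"grip":[0.4,0.4]}'
python3 - <<'E'
from h import *
o=env.get_obs();print({k:np.round(o[k],4) for k in('time_s','tool_pos','tool_rot','force','wrist_torque')})
E
```

```text
time_s: 18.55
tool_pos: [0.5214, 0.0748, 0.1194]
tool_rot: [-180.0, -0.0, 173.0]
force: [-0.3, 0.5, -1.5]
grip_width: 0.044
grasp_force: 24.9
time_s: 18.92
tool_pos: [0.5214, 0.0748, 0.1148]
tool_rot: [-180.0, -0.0, 173.0]
force: [-0.2, -0.4, -0.7]
grip_width: 0.0437
grasp_force: 24.9
time_s: 19.18
tool_pos: [0.5215, 0.0748, 0.1134]
tool_rot: [-180.0, -0.0, 173.0]
force: [0.5, -0.4, -2.2]
grip_width: 0.044
grasp_force: 24.9
{'time_s': np.float64(19.175), 'tool_pos': array([0.5215, 0.0748, 0.1134]), 'tool_rot': array([-1.799928e+02, -1.400000e-03,  1.730174e+02]), 'force': array([ 0.5133, -0.4354, -2.2388]), 'wrist_torque': array([ 0.091 , -0.1416, -0.0176])}
```

```bash
python3 -m creep '{"translation":[[0,0,0.03],[0,0,0.03],[0,0,0.03],[0,0,0]],"turn":[[0,0,0],[0,0,0],[0,0,0],[0,0,0]],"grip":[0.4,0.4,0.4,0.4]}'
python3 -m creep '{"translation":[[0,0,0.03],[0,0,0.03],[0,0,0.03],[0,0,0.03],[0,0,0]],"turn":[[0,0,0],[0,0,0],[0,0,0],[0,0,0],[0,0,0]],"grip":[0.4,0.4,0.4,0.4,0.4]}'
python3 - <<'E'
from h import *
o=env.get_obs();print({k:np.round(o[k],4) for k in('time_s','tool_pos','tool_rot','force','wrist_torque')})
w=cam('wrist');P=depth(w);save('w6.png',cv2.resize(w['frame'][200:300,196:316],(720,600),interpolation=cv2.INTER_CUBIC));np.savez('w6.npz',**{k:w[k] for k in('frame','z_map','K','R','t')})
E
```

```text
time_s: 19.68
tool_pos: [0.5213, 0.0748, 0.1059]
tool_rot: [-180.0, -0.0, 173.0]
force: [0.6, -0.1, -2.0]
grip_width: 0.0439
grasp_force: 24.9
time_s: 20.3
tool_pos: [0.5213, 0.0748, 0.0963]
tool_rot: [-180.0, -0.0, 173.0]
force: [-0.2, -0.2, -1.4]
grip_width: 0.044
grasp_force: 24.9
{'time_s': np.float64(20.3), 'tool_pos': array([0.5213, 0.0748, 0.0963]), 'tool_rot': array([-1.799940e+02, -2.810000e-02,  1.730193e+02]), 'force': array([-0.2311, -0.1758, -1.3583]), 'wrist_torque': array([ 0.0916, -0.1176, -0.0291])}
```

View pics/w6.png

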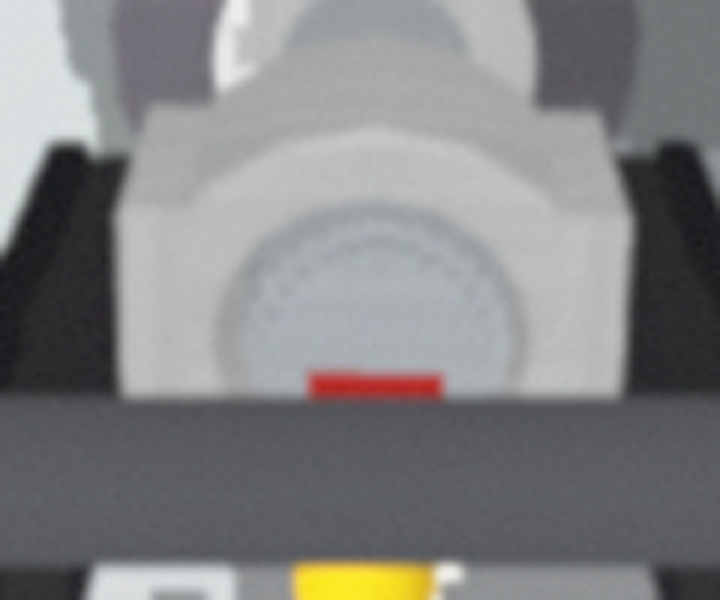

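The spindle's top sits inside the bore, with the red stripe at (375,385) on the screw's side, centred over the yellow head (365,580). Next I'll compare heights and lower the last millimetre.

```bash
python3 -m creep '{"translation":[[0,0,0.016],[0,0,0],[0,0,0]],"turn":[[0,0,0],[0,0,0],[0,0,0]],"grip":[0.4,0.4,0.4]}'
cat > fl.py <<'E'
from h import *
w=cam('wrist');P=depth(w)
def reg(x0,x1,y0,y1):
    q=P[200+int(y0/6):200+int(y1/6),196+int(x0/6):196+int(x1/6)].reshape(-1,3); return q
s=reg(300,440,285,355);l=reg(140,205,260,380);r=reg(540,605,260,380)
A=np.vstack([l,r]);c=np.linalg.lstsq(np.c_[A[:,:2],np.ones(len(A))],A[:,2],rcond=None)[0]
for n,q in(('shaft',s),('L',l),('R',r)): print(n,len(q),np.round(np.median(q,0),4),q[:,2].std().round(4))
o=env.get_obs();print({k:np.round(o[k],4) for k in('time_s','tool_pos','tool_rot','force','wrist_torque','qpos')})
E
python3 fl.py; python3 fl.py
```

```text
time_s: 20.72
tool_pos: [0.5215, 0.0748, 0.0954]
tool_rot: [-180.0, 0.0, 173.0]
force: [0.3, 0.5, -1.4]
grip_width: 0.044
grasp_force: 24.9
shaft 276 [0.5178 0.0742 0.1137] 0.0086
L 220 [0.5156 0.0573 0.1141] 0.0135
R 200 [0.5196 0.0914 0.114 ] 0.01
{'time_s': np.float64(20.775), 'tool_pos': array([0.5215, 0.0749, 0.0954]), 'tool_rot': array([-1.799952e+02,  2.300000e-03,  1.730177e+02]), 'force': array([-0.1285,  0.5929, -1.4289]), 'wrist_torque': array([ 0.1048, -0.113 ,  0.0411]), 'qpos': array([ 33.3178,  15.1337, -49.5765, 107.9037,  12.9239,  62.752 ,
        61.7623])}
shaft 276 [0.5177 0.0743 0.1137] 0.0121
L 220 [0.5155 0.0574 0.114 ] 0.0135
R 200 [0.5198 0.0915 0.114 ] 0.01
{'time_s': np.float64(20.825), 'tool_pos': array([0.5215, 0.0749, 0.0954]), 'tool_rot': array([-1.799963e+02,  5.000000e-03,  1.730222e+02]), 'force': array([-0.0188, -0.4955, -1.0276]), 'wrist_torque': array([ 0.1058, -0.1291, -0.0174]), 'qpos': array([ 33.3177,  15.1347, -49.5775, 107.9023,  12.9252,  62.7501,
        61.7655])}
```

The collar top is about 0.4 mm proud. I'll lower that much, then draw it back (tool +x) in small steps until contact.

```bash
python3 -m creep '{"translation":[[0,0,0.005],[0.006,0,0],[0,0,0]],"turn":[[0,0,0],[0,0,0],[0,0,0]],"grip":[0.4,0.4,0.4]}'
python3 -m creep '{"translation":[[0.006,0,0],[0,0,0]],"turn":[[0,0,0],[0,0,0]],"grip":[0.4,0.4]}'
python3 -m creep '{"translation":[[0.006,0,0],[0,0,0]],"turn":[[0,0,0],[0,0,0]],"grip":[0.4,0.4]}'
python3 fl.py
```

```text
time_s: 21.2
tool_pos: [0.5211, 0.0749, 0.095]
tool_rot: [-180.0, 0.0, 173.0]
force: [0.2, -0.1, -1.7]
grip_width: 0.0439
grasp_force: 24.9
time_s: 21.45
tool_pos: [0.521, 0.0749, 0.095]
tool_rot: [180.0, 0.1, 173.0]
force: [1.6, 0.0, -2.4]
grip_width: 0.044
grasp_force: 24.9
time_s: 21.7
tool_pos: [0.5209, 0.0749, 0.0951]
tool_rot: [180.0, 0.1, 173.0]
force: [5.7, 0.2, -4.3]
grip_width: 0.0436
grasp_force: 24.9
shaft 276 [0.5171 0.0744 0.1138] 0.0147
L 220 [0.515  0.0574 0.1138] 0.0006
R 200 [0.519  0.0914 0.1137] 0.0142
{'time_s': np.float64(21.75), 'tool_pos': array([0.5209, 0.0749, 0.0951]), 'tool_rot': array([1.799811e+02, 1.035000e-01, 1.730058e+02]), 'force': array([ 5.1927,  0.0785, -4.6989]), 'wrist_torque': array([-0.0559, -1.2589,  0.011 ]), 'qpos': array([ 33.3984,  14.98  , -49.6142, 108.0795,  12.8399,  62.5772,
        61.7984])}
```

Contact: 5.2 N along the front direction, with almost no sideways force, and the tops level within 0.1 mm. I'll hold briefly to confirm it's steady, then hand in.

```bash
python3 -m creep '{"translation":[[0,0,0],[0,0,0],[0,0,0],[0,0,0]],"turn":[[0,0,0],[0,0,0],[0,0,0],[0,0,0]],"grip":[0.4,0.4,0.4,0.4]}' && python3 fl.py && python3 -c "from cell import env; print(env.sign_off())"
```

```text
time_s: 22.25
tool_pos: [0.5209, 0.0749, 0.0951]
tool_rot: [180.0, 0.1, 173.0]
force: [5.0, -0.5, -4.4]
grip_width: 0.0441
grasp_force: 24.9
shaft 276 [0.5171 0.0743 0.1138] 0.0086
L 220 [0.515  0.0574 0.1138] 0.0005
R 200 [0.519  0.0915 0.1138] 0.0006
{'time_s': np.float64(22.3), 'tool_pos': array([0.5209, 0.0749, 0.0951]), 'tool_rot': array([1.799812e+02, 1.011000e-01, 1.730089e+02]), 'force': array([ 5.3014, -0.8893, -5.6027]), 'wrist_torque': array([ 0.0053, -1.294 ,  0.0105]), 'qpos': array([ 33.3968,  14.9804, -49.6164, 108.0762,  12.839 ,  62.5829,
        61.7989])}
the job is handed in; nothing more can be done
None
```

I turned the spindle's flat to face the front and handed the job in at 22.3 s with the collar still gripped on it, its top level with the spindle's to within the depth camera's reading and its screw tip held against the flat at about 5 N; I felt no contact with anything else but took no final picture of the bench.

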